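Close the canisters: lids off the drying piles, each on its own canister

TASK

The washed lids are piled on the chopping board; put every lid back on its own canister, matched by size and glaze colour, so that all five canisters are properly closed, each lid level and down on the rim all round. Leave the canisters standing where they are, and set the lids down gently rather than dropping them.

Things in the scene. Friction and masses are not known exactly. Their poses are not given: they have to be found in the camera images.
- canister_big_blue: big dark blue glazed stoneware canister with a bare clay foot, a plain upright round pot, open at the top: 66 mm across outside, mouth 58 mm wide, 100 mm high, empty, loose, 0.55 kg; origin at the centre of its underside on the worktop, z up along its axis, the rim 100 mm above the origin
- canister_big_red: big brick-red glazed stoneware canister with a bare clay foot, a plain upright round pot, open at the top: 66 mm across outside, mouth 58 mm wide, 100 mm high, empty, loose, 0.55 kg; origin at the centre of its underside on the worktop, z up along its axis, the rim 100 mm above the origin
- canister_medium_blue: medium dark blue glazed stoneware canister with a bare clay foot, a plain upright round pot, open at the top: 51 mm across outside, mouth 43 mm wide, 75 mm high, empty, loose, 0.35 kg; origin at the centre of its underside on the worktop, z up along its axis, the rim 75 mm above the origin
- canister_medium_red: medium brick-red glazed stoneware canister with a bare clay foot, a plain upright round pot, open at the top: 51 mm across outside, mouth 43 mm wide, 75 mm high, empty, loose, 0.35 kg; origin at the centre of its underside on the worktop, z up along its axis, the rim 75 mm above the origin
- canister_little_yellow: little mustard-yellow glazed stoneware canister with a bare clay foot, a plain upright round pot, open at the top: 37 mm across outside, mouth 29 mm wide, 55 mm high, empty, loose, 0.2 kg; origin at the centre of its underside on the worktop, z up along its axis, the rim 55 mm above the origin
- lid_big_blue: big dark blue lid with a thin pale line round its top edge, 0.12 kg: disc 14 mm thick, 68 mm across; grey stopper under it 10 mm deep, 51 mm across, narrowing to 38 mm at its foot. Origin at the centre of the stopper's underside, z up; top 24 mm above it. Starts upright in a pile on an 18 mm thick beech board, on the wood or on a larger lid's flat top; closed, the disc lies on the rim
- lid_big_red: big brick-red lid with a thin pale line round its top edge, 0.12 kg: disc 14 mm thick, 68 mm across; grey stopper under it 10 mm deep, 51 mm across, narrowing to 38 mm at its foot. Origin at the centre of the stopper's underside, z up; top 24 mm above it. Starts upright in a pile on an 18 mm thick beech board, on the wood or on a larger lid's flat top; closed, the disc lies on the rim
- lid_medium_blue: medium dark blue lid with a thin pale line round its top edge, 0.07 kg: disc 14 mm thick, 53 mm across; grey stopper under it 10 mm deep, 36 mm across, narrowing to 25 mm at its foot. Origin at the centre of the stopper's underside, z up; top 24 mm above it. Starts upright in a pile on an 18 mm thick beech board, on the wood or on a larger lid's flat top; closed, the disc lies on the rim
- lid_medium_red: medium brick-red lid with a thin pale line round its top edge, 0.07 kg: disc 14 mm thick, 53 mm across; grey stopper under it 10 mm deep, 36 mm across, narrowing to 25 mm at its foot. Origin at the centre of the stopper's underside, z up; top 24 mm above it. Starts upright in a pile on an 18 mm thick beech board, on the wood or on a larger lid's flat top; closed, the disc lies on the rim
- lid_little_yellow: little mustard-yellow lid with a thin pale line round its top edge, 0.04 kg: disc 14 mm thick, 39 mm across; grey stopper under it 10 mm deep, 23 mm across, narrowing to 15 mm at its foot. Origin at the centre of the stopper's underside, z up; top 24 mm above it. Starts upright in a pile on an 18 mm thick beech board, on the wood or on a larger lid's flat top; closed, the disc lies on the rim
Not all that is in view belongs to the job. Leave any pink or turquoise look-alike of the lid_little_yellow alone.

How it is judged:
At the end, for the whole second after the job is handed in: Each of the five lids sits on the canister of its own size and colour: centred within 6 mm, at its seated height within 3 mm, level within 0.07 rad; the canisters stand upright within 0.07 rad and within 40 mm of where they stood; everything is released and at rest (below 20 mm/s) (horizontal distance between lid_big_blue and canister_big_blue below 0.006 m and z of lid_big_blue in the frame of canister_big_blue between 0.087 and 0.093 m and angle between each of lid_big_blue, canister_big_blue, lid_big_red, canister_big_red, lid_medium_blue, canister_medium_blue, lid_medium_red, canister_medium_red, lid_little_yellow, canister_little_yellow's own z axis and vertical below 0.07 rad and distance of each of canister_big_blue, canister_big_red, canister_medium_blue, canister_medium_red, canister_little_yellow from where it was at the start of the episode below 0.04 m and linear speed of each of lid_big_blue, canister_big_blue, lid_big_red, canister_big_red, lid_medium_blue, canister_medium_blue, lid_medium_red, canister_medium_red, lid_little_yellow, canister_little_yellow below 0.02 m/s and horizontal distance between lid_big_red and canister_big_red below 0.006 m and z of lid_big_red in the frame of canister_big_red between 0.087 and 0.093 m and horizontal distance between lid_medium_blue and canister_medium_blue below 0.006 m and z of lid_medium_blue in the frame of canister_medium_blue between 0.062 and 0.068 m and horizontal distance between lid_medium_red and canister_medium_red below 0.006 m and z of lid_medium_red in the frame of canister_medium_red between 0.062 and 0.068 m and horizontal distance between lid_little_yellow and canister_little_yellow below 0.006 m and z of lid_little_yellow in the frame of canister_little_yellow between 0.042 and 0.048 m); the robot touches nothing.
It fails at once if a lid is dropped onto its canister: let go more than 25 mm above where it seats ((horizontal distance between lid_big_blue and canister_big_blue below 0.03 m and z of lid_big_blue in the frame of canister_big_blue above 0.115 m and contact force between the fingers and lid_big_blue below 0.05 N) or (horizontal distance between lid_big_red and canister_big_red below 0.03 m and z of lid_big_red in the frame of canister_big_red above 0.115 m and contact force between the fingers and lid_big_red below 0.05 N) or (horizontal distance between lid_medium_blue and canister_medium_blue below 0.03 m and z of lid_medium_blue in the frame of canister_medium_blue above 0.09 m and contact force between the fingers and lid_medium_blue below 0.05 N) or (horizontal distance between lid_medium_red and canister_medium_red below 0.03 m and z of lid_medium_red in the frame of canister_medium_red above 0.09 m and contact force between the fingers and lid_medium_red below 0.05 N) or (horizontal distance between lid_little_yellow and canister_little_yellow below 0.03 m and z of lid_little_yellow in the frame of canister_little_yellow above 0.07 m and contact force between the fingers and lid_little_yellow below 0.05 N)).
It fails at once if a canister is knocked over (angle between any of canister_big_blue, canister_big_red, canister_medium_blue, canister_medium_red, canister_little_yellow's own z axis and vertical above 0.5 rad).
It also fails if it takes over 118 s, if anything falls off the work surface, if the arm or the gripper's body presses on something with over 40 N, if the wrist force passes 120 N, or if a joint passes its speed limit or range.

ROBOT

A 6-joint arm with a two-finger parallel gripper is mounted at the origin on a cart in front of the work surface, level with it; the furniture and walls round the work are solid. World frame = base frame: x ahead of the robot, y to its left, z up, the work surface at z = 0. Lengths are in m, angles in rad, forces in N, time in s.
With the tool pointing down it reaches from about 0.425 to 0.95 m from the base axis. Payload 3.5 kg.
Tool frame: the origin (TCP) lies between the finger pads; the fingertips stand 22 mm ahead of it and the grasp point (between the pads) lies 3 mm ahead of it (ctrl.nose_length is the z of the fingertips in the tool frame, in m); z points along the fingers, y is the line along which they close (so a half turn about z gives the same grasp; the last joint's range is limited). The gripper opens to 85 mm and grips with 20 to 120 N. Pads are 22 mm wide; open, the fingers measure 114 mm over their backs; the gripper's body (76 mm by 85 mm) begins 54 mm behind the grasp point. The pads swing forward as they close: fully open they stand 13 mm farther back than shut.
Start: joints at [1.095, 0.286, 1.577, -0, 1.279, -0.15], TCP at [0.216, 0.639, 0.253] pointing down, gripper open.
Joint ranges: [-2.77, 2.77], [-0.9, 2.22], [0.21, 2.48], [-1.53, 4.67], [0.24, 2.81], [-2.84, 2.84]. Speed limits (rad/s): [2.79, 2.79, 3.14, 3.14, 3.14, 3.14].

INTERFACE

Orientations are given as a unit quaternion [x, y, z, w].
In Python, from plant import ctrl gives the robot as it stands. The module is installed in compiled form; this text tells all that it offers.
- The arm moves only by the tool send_rows, never from a script. Its argument "rows" is text: rows parted by semicolons, each of 7 numbers parted by spaces: the turn, a rotation vector about the tool's x, y, z in degrees, then the shift along the tool's x, y, z in mm, then the opening, from -1 (shut) to 1 (fully open). A call has 1 to 8 rows; each row is the pose to reach, as a shift and turn from the pose commanded when the call began, along the tool's axes at that moment; what a row does not reach only later rows make up. A row lasts 1/8 s, in which the tool goes at most 62.5 mm and 10.7 degrees, less where a joint would pass 70% of its speed; a pose out of reach is approached as far as the arm can. A call with a gripper value outside its range is refused whole. The fingers move at their own pace and stop on an object; "grip_force" is the grip in N (left out, the last holds). Time passes only in rows, so rows that repeat a pose let the fingers close. It gives the time, the measured TCP pose, the force, the opening and the grip force at its end, in the units of the state.
- ctrl.get_state(): the state, without advancing time (a new reading comes with each control period).
- ctrl.read_camera(name): name is "side" or "top"; returns a dict with "color" (400x640x3 uint8, red, green, blue), "fx", "fy", "cx", "cy" (pixels), "D" ([k1, k2, p1, p2, k3] as OpenCV has them; the pictures are not rectified), "extrinsics" (4x4, takes a point from world to camera coordinates). Camera axes: x right, y down, z forward; pixel columns grow to the right and rows downward; lengths in m; the calibration is good to about 2 mm. A picture is of the moment at which its call begins. There is no depth.
- ctrl.sign_off(): hands the job in; it is judged then, once.
Trained networks look in a picture, given as the dict that the camera call returned (one of the last four; its "shot" number tells which), for a name from the list of things; names that differ only in an ending like _2 or _b are one class to them, and where a whole thing is asked for, a point or a joint stands for the part that bears it (a point fixed in the world has none). Each returns a list of dicts, best first, with "p" (0 to 1); they miss things now and then, are a little off and sometimes report something else, mostly with a low value. They report only what shows in the picture. A call takes as long as a camera call. They do not tell look-alikes from the thing itself.
- ctrl.look_for(picture, target): "position" ([x, y, z] in m, in the coordinates of the camera as it stood for that picture, good to about 4 mm: the middle of the surface that is visible of it).
The state is a dict: "time": time; "qpos": joint angles; "dq": joint speeds; "joint_efforts": joint torques, N m; "eef_pos": TCP position; "tcp_rot": TCP orientation; "contact_force": force on the tool from outside, world axes, zero at the start; "wrist_torque": the same for the moment, N m; "opening": opening from 0.0 (shut) to 1.0 (fully open); "finger_force": force on a finger pad.
Only numpy, scipy, OpenCV 4.12 (cv2) and the standard library are available. Lean on these libraries where they do the work, as an engineer would, in place of code of your own. Each camera call takes 0.05 s, during which the arm holds its last target. There are 200 camera calls.

## Working session

There is one attempt and no reset: what is moved stays moved. The work goes in short steps, Python scripts to look and compute and a tool call to move; the robot and the scene stay as the last step left them, time stands still between calls to the robot, and variables do not carry over. Pictures are saved under pics/ and viewed, at most 14 in all, crops included, and the job is handed in when it is done.

Besides the shell and the picture viewer there is one more tool, called after "Emit:" as name(argument=value, ...) on one line, values as JSON. send_rows: Moves the arm, as the interface text tells. Its arguments: {"type":"object","properties":{"rows":{"type":"string"},"grip_force":{"type":"number"}},"required":["rows"]}

```bash
mkdir -p pics; cat > h.py <<'E'
import numpy as np, cv2
from plant import ctrl
N=['big_blue','big_red','medium_blue','medium_red','little_yellow']
def cam(n,save=None):
    p=ctrl.read_camera(n)
    if save: cv2.imwrite('pics/'+save,p['color'][:,:,::-1])
    return p
def K(p): return np.array([[p['fx'],0,p['cx']],[0,p['fy'],p['cy']],[0,0,1.]])
def proj(p,X):
    E=np.array(p['extrinsics']);r,_=cv2.Rodrigues(E[:3,:3])
    return cv2.projectPoints(np.array(X,float).reshape(-1,1,3),r,E[:3,3],K(p),np.array(p['D']))[0][:,0]
def unproj(p,uv,z):
    n=cv2.undistortPoints(np.array(uv,float).reshape(-1,1,2),K(p),np.array(p['D']))[:,0]
    E=np.array(p['extrinsics']);R=E[:3,:3];c=-R.T@E[:3,3]
    d=np.c_[n,np.ones(len(n))]@R
    return c+d*((z-c[2])/d[:,2])[:,None]
def find(p,name):
    E=np.array(p['extrinsics']);o=[]
    for d in ctrl.look_for(p,name):
        X=E[:3,:3].T@(np.array(d['position'])-E[:3,3]); o.append((round(d['p'],2),X.round(3).tolist(),proj(p,X)[0].round().tolist()))
    return o
E
cat > a.py <<'E'
from h import *
for c in ['top','side']:
    p=cam(c,c+'0.png'); E=np.array(p['extrinsics']);print(c,(-E[:3,:3].T@E[:3,3]).round(3),p['fx'],p['D'])
    for k in ['canister_','lid_']:
        for n in N: print(k+n,find(p,k+n)[:3])
s=ctrl.get_state();print(s['time'],s['eef_pos'],s['tcp_rot'],s['opening'],ctrl.nose_length)
E
python3 a.py
```

```text
top [0.456 0.012 0.947] 364.3156615391642 [-0.05241326  0.          0.          0.          0.        ]
canister_big_blue [(0.66, [0.622, 0.278, 0.056], [214.0, 179.0])]
canister_big_red [(0.65, [0.647, -0.203, 0.06], [406.0, 164.0]), (0.29, [0.487, 0.19, 0.087], [246.0, 231.0])]
canister_medium_blue [(0.79, [0.658, 0.03, 0.038], [313.0, 164.0])]
canister_medium_red [(0.78, [0.661, -0.093, 0.039], [361.0, 162.0])]
canister_little_yellow [(0.69, [0.67, 0.15, 0.036], [266.0, 161.0])]
lid_big_blue [(0.73, [0.461, -0.005, 0.065], [328.0, 241.0]), (0.46, [0.479, 0.18, 0.042], [253.0, 235.0])]
lid_big_red [(0.71, [0.489, 0.193, 0.09], [244.0, 231.0]), (0.57, [0.467, -0.008, 0.04], [329.0, 239.0]), (0.47, [0.619, 0.281, 0.056], [212.0, 180.0])]
lid_medium_blue [(0.61, [0.462, -0.009, 0.068], [330.0, 241.0]), (0.54, [0.486, 0.178, 0.068], [252.0, 232.0])]
lid_medium_red [(0.67, [0.463, -0.004, 0.067], [328.0, 241.0])]
lid_little_yellow [(0.53, [0.514, -0.219, 0.021], [411.0, 219.0]), (0.48, [0.489, 0.191, 0.089], [245.0, 231.0])]
side [ 0.465 -0.771  0.619] 506.5030790543589 [-0.02791051  0.
[... 268 characters left out ...]
.95, [0.647, -0.099, 0.063], [380.0, 252.0])]
canister_little_yellow [(0.79, [0.661, 0.143, 0.042], [361.0, 189.0])]
lid_big_blue [(0.67, [0.486, 0.165, 0.046], [280.0, 188.0])]
lid_big_red [(0.86, [0.463, -0.027, 0.045], [273.0, 244.0])]
lid_medium_blue [(0.84, [0.486, 0.173, 0.067], [279.0, 179.0]), (0.2, [0.636, -0.222, 0.07], [392.0, 299.0])]
lid_medium_red [(0.9, [0.46, -0.016, 0.065], [270.0, 232.0])]
lid_little_yellow [(0.95, [0.508, -0.224, 0.022], [309.0, 331.0]), (0.77, [0.436, -0.213, 0.024], [263.0, 330.0]), (0.6, [0.484, 0.177, 0.091], [277.0, 168.0])]
1.1 [0.21598896 0.63949418 0.25329696] [ 1.62167823e-01  9.86763192e-01 -2.52215801e-05 -2.02784433e-05] 0.995468675320847 0.022
```

```bash
python3 - <<'E'
import cv2,numpy as np
t=cv2.imread('pics/top0.png');s=cv2.imread('pics/side0.png')
a=cv2.resize(t[120:280,180:440],(780,480),interpolation=cv2.INTER_CUBIC)
cv2.imwrite('pics/tc.png',a)
cv2.imwrite('pics/sc.png',cv2.resize(s[120:360,220:460],(600,600),interpolation=cv2.INTER_CUBIC))
E
```

```text
(no output)
```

View pics/tc.png

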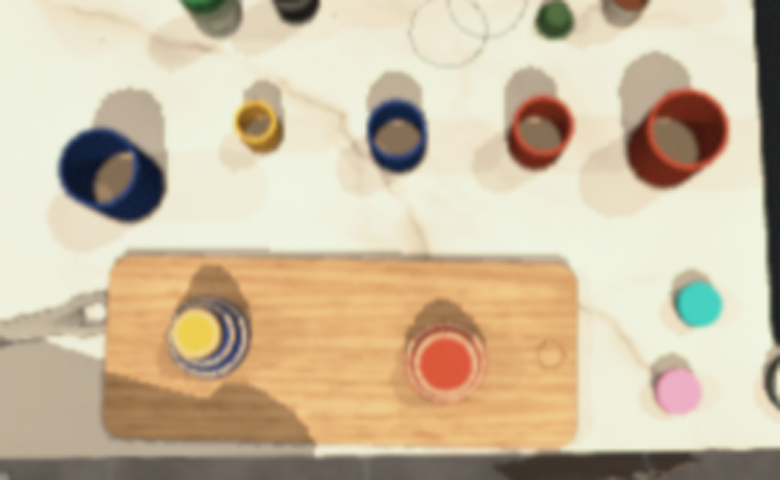

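View pics/sc.png

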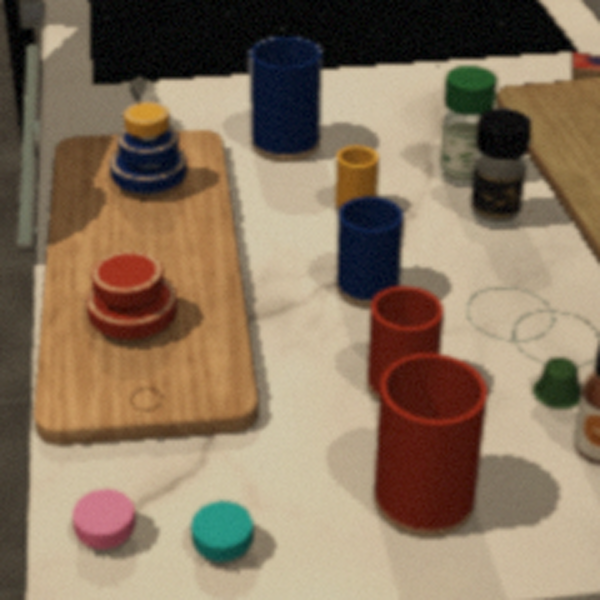

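Two stacks: yellow on medium blue on big blue at crop (205,335), and medium red on big red at crop (445,362). The lids that look like the yellow one are:
- mustard (196,334) on the pile: this is the one meant, because it matches in colour and is in the pile
- turquoise (699,303) and pink (678,391) off the board: decoys, which I leave alone

The canisters, from left to right, are big blue, yellow, medium blue, medium red and big red. Next I'll fit their silhouettes.

```bash
cat > fit.py <<'E'
from h import *
from scipy.optimize import minimize
S=4
th=np.linspace(0,2*np.pi,60)
def hue(p,c,sub=None):
    h=cv2.cvtColor(cv2.resize(p['color'],None,fx=S,fy=S,interpolation=cv2.INTER_LINEAR),cv2.COLOR_RGB2HSV).astype(int);H,Sa,V=h[...,0],h[...,1],h[...,2]
    m={'blue':(H>105)&(H<130)&(Sa>120),'red':((H<8)|(H>172))&(Sa>140),'yellow':(H>17)&(H<30)&(Sa>135)}[c]
    return m.astype(np.uint8),V
def cyl(p,x,y,r,z0,z1):
    X=np.concatenate([np.c_[x+r*np.cos(th),y+r*np.sin(th),0*th+z] for z in (z0,z1)])
    return cv2.convexHull(((proj(p,X)+.5)*S-.5).astype(np.float32))
def fit(p,m,guess,r,z0,z1,pad=12):
    """x,y of the upright cylinder whose outline best overlaps the hull of the mask near guess"""
    g=cyl(p,*guess,r,z0,z1); bx,by,w,h=cv2.boundingRect(g); roi=np.zeros_like(m)
    q=pad*S//2; roi[max(0,by-q):by+h+q,max(0,bx-q):bx+w+q]=1
    n,l,st,_=cv2.connectedComponentsWithStats(m*roi); k=1+np.argmax(st[1:,4])
    pts=cv2.findContours((l==k).astype(np.uint8),cv2.RETR_EXTERNAL,cv2.CHAIN_APPROX_NONE)[0][0]
    A=cv2.convexHull(pts).astype(np.float32); a=cv2.contourArea(A)
    def f(v):
        B=cyl(p,*v,r,z0,z1); i=cv2.intersectConvexConvex(A,B)[0]; return 1-i/(a+cv2.contourArea(B)-i)
    s=minimize(f,guess,method='Nelder-Mead',options=dict(initial_simplex=np.array(guess)+[[0,0],[.01,0],[0,.01]],xatol=1e-4,fatol=1e-5))
    return s.x.round(4),round(1-s.fun,3)
E
python3 - <<'E'
from fit import *
R={'big':(.033,.1),'medium':(.0255,.075),'little':(.0185,.055)}
G={'big_blue':(.62,.27),'big_red':(.645,-.21),'medium_blue':(.655,.025),'medium_red':(.657,-.095),'little_yellow':(.668,.148)}
for c in ['top','side']:
    p=cam(c)
    for n in N:
        s,k=n.split('_'); m,V=hue(p,k); print(c,n,*fit(p,m,G[n],R[s][0],.005,R[s][1]))
    m,V=hue(p,'yellow'); print('lid y',*fit(p,m,(.487,.185),.0195,.076,.09,8))
    m,V=hue(p,'red')
    v=V[(m>0)]; print(np.percentile(v,[5,50,90,99]))
    for t in (150,180,200):
        b=(m>0)&(V>t); ys,xs=np.nonzero(b)
        if len(xs): print('red top',t,len(xs),unproj(p,[[(np.median(xs)+.5)/S-.5,(np.median(ys)+.5)/S-.5]],.066))
    print('red pile', *fit(p,m,(.463,-.008),.034,.028,.042,8))
    m,V=hue(p,'blue'); print('blue pile', *fit(p,m,(.485,.175),.034,.028,.042,8))
E
```

```text
top big_blue [0.6215 0.2641] 0.772
top big_red [ 0.6419 -0.1974] 0.853
top medium_blue [0.649  0.0316] 0.286
top medium_red [ 0.6528 -0.0863] 0.812
top little_yellow [0.6661 0.1477] 0.74
lid y [0.492  0.1871] 0.483
[ 76. 134. 218. 221.]
red top 150 11949 [[0.68486819 0.00837033 0.066     ]]
red top 180 4979 [[ 0.46969317 -0.00100795  0.066     ]]
red top 200 3441 [[ 0.46243754 -0.00507613  0.066     ]]
red pile [ 0.4763 -0.0038] 0.359Traceback (most recent call last):
  File "<stdin>", line 15, in <module>
  File "fit.py", line 16, in fit
    n,l,st,_=cv2.connectedComponentsWithStats(m*roi); k=1+np.argmax(st[1:,4])
                                                          ~~~~~~~~~^^^^^^^^^^
    return _wrapfunc(a, 'argmax', axis=axis, out=out, **kwds)
    return bound(*args, **kwds)
ValueError: attempt to get argmax of an empty sequence
```

Emit:
send_rows(rows="0 0 9 0 0 0 1;0 0 18.7 0 0 0 1;0 0 18.7 0 0 0 1")

```text
time: 1.52
eef_pos: [0.216, 0.6395, 0.2534]
tcp_rot: [0.319, 0.948, 0.0, 0.0]
contact_force: [1.0, 0.6, -0.3]
opening: 1.005
finger_force: 0.0
```

```bash
python3 - <<'E'
from fit import *
t=cv2.imread('pics/top0.png');h=cv2.cvtColor(t,cv2.COLOR_BGR2HSV)
for n,u,v in [('bb can wall',130,200),('bb in',85,150),('mb wall',400,163),('mb in',398,112),('red wall',655,170),('mr wall',535,160),('y wall',263,146),('ylid',196,334),('mb ring',226,345),('bb ring',243,345),('red top',445,362),('red ring',415,360),('shadow',620,200),('bottom',677,140),('wood',330,350),('marble',330,220),('wood shadow',213,285)]:
    print(n,h[v//3+120,u//3+180])
E
```

```text
bb can wall [110 177  59]
bb in [110 178  56]
mb wall [110 173  68]
mb in [110 177  62]
red wall [  5 197 105]
mr wall [  6 202 110]
y wall [ 18 185 157]
ylid [ 24 170 238]
mb ring [165  22 139]
bb ring [ 14  67 176]
red top [  5 186 219]
red ring [ 13 115 224]
shadow [ 21  42 235]
bottom [ 17  93 132]
wood [ 16 125 227]
marble [ 32  20 240]
wood shadow [ 15 120 168]
```

Emit:
send_rows(rows="0 0 -10 0 0 0 1;0 0 -20 0 0 0 1;0 0 -30 0 0 0 1;0 0 -37.3 0 0 0 1;0 0 -37.3 0 0 0 1")

```text
time: 2.15
eef_pos: [0.216, 0.6395, 0.2533]
tcp_rot: [0.0, 1.0, -0.0, -0.0]
contact_force: [0.7, -0.1, 0.4]
opening: 1.0
finger_force: 0.0
```

```bash
python3 - <<'E'
s=open('fit.py').read()
s=s.replace("h=cv2.cvtColor(cv2.resize(p['color'],None,fx=S,fy=S,interpolation=cv2.INTER_LINEAR)","h=cv2.cvtColor(cv2.GaussianBlur(cv2.resize(p['color'],None,fx=S,fy=S,interpolation=cv2.INTER_LINEAR),(0,0),3)")
s=s.replace("(H>105)&(H<130)&(Sa>120)","(H>95)&(H<135)&(Sa>85)").replace("((H<8)|(H>172))&(Sa>140)","((H<11)|(H>170))&(Sa>120)").replace("(H>17)&(H<30)&(Sa>135)","(H>=14)&(H<32)&(Sa>115)")
open('fit.py','w').write(s)
E
cat > m.py <<'E'
from fit import *
R={'big':(.033,.1),'medium':(.0255,.075),'little':(.0185,.055)}
G={'big_blue':(.62,.27),'big_red':(.645,-.21),'medium_blue':(.655,.025),'medium_red':(.657,-.095),'little_yellow':(.668,.148)}
for c in ['top','side']:
    p=cam(c)
    for n in N:
        s,k=n.split('_'); m,V=hue(p,k); print(c,n,*fit(p,m,G[n],R[s][0],.004,R[s][1]))
    m,V=hue(p,'yellow'); m=m*((V>185)|(c=='side')); Hs=cv2.cvtColor(p['color'],cv2.COLOR_RGB2HSV)
    h2=cv2.cvtColor(cv2.GaussianBlur(cv2.resize(p['color'],None,fx=S,fy=S),(0,0),3),cv2.COLOR_RGB2HSV)[...,0]
    m=(m*(h2>(20 if c=='top' else 17))).astype(np.uint8)
    print('lid y',*fit(p,m,(.487,.183),.0195,.076,.09,8))
    m,V=hue(p,'red'); b=((m>0)&(V>(170 if c=='top' else 120))).astype(np.uint8)
    print('red top', *fit(p,b,(.463,-.006),.0255,.066,.0661,8))
    print('red pile', *fit(p,m,(.463,-.008),.034,.028,.042,8))
    m,V=hue(p,'blue'); print('blue pile', *fit(p,m,(.485,.175),.034,.028,.042,8))
E
python3 m.py
```

```text
top big_blue [0.6205 0.2649] 0.782
top big_red [ 0.6423 -0.1977] 0.877
top medium_blue [0.6496 0.0316] 0.288
top medium_red [ 0.6536 -0.0866] 0.848
top little_yellow [0.6667 0.1487] 0.828
lid y [0.4901 0.1888] 0.717
red top [ 0.4661 -0.0062] 0.945
red pile [ 0.4734 -0.008 ] 0.628Traceback (most recent call last):
  File "m.py", line 15, in <module>
    m,V=hue(p,'blue'); print('blue pile', *fit(p,m,(.485,.175),.034,.028,.042,8))
                                           ~~~^^^^^^^^^^^^^^^^^^^^^^^^^^^^^^^^^^
  File "fit.py", line 16, in fit
    n,l,st,_=cv2.connectedComponentsWithStats(m*roi); k=1+np.argmax(st[1:,4])
                                                          ~~~~~~~~~^^^^^^^^^^
    return _wrapfunc(a, 'argmax', axis=axis, out=out, **kwds)
    return bound(*args, **kwds)
ValueError: attempt to get argmax of an empty sequence
```

```bash
python3 - <<'E'
from fit import *
p=cam('top'); I=cv2.resize(p['color'],None,fx=S,fy=S)[:,:,::-1].copy()
for c,col in (('blue',(255,0,255)),('red',(0,255,0)),('yellow',(255,255,0))):
    m,_=hue(p,c); cs=cv2.findContours(m,cv2.RETR_LIST,cv2.CHAIN_APPROX_NONE)[0]; cv2.drawContours(I,cs,-1,col,2)
for x,y,r,h in [(.6205,.2649,.033,.1),(.6496,.0316,.0255,.075),(.6423,-.1977,.033,.1)]:
    cv2.polylines(I,[cyl(p,x,y,r,.004,h).astype(int)],True,(0,0,0),2)
cv2.imwrite('pics/ov.png',cv2.resize(I[480:1120,720:1760],(800,492)))
E
```

```text
(no output)
```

View pics/ov.png

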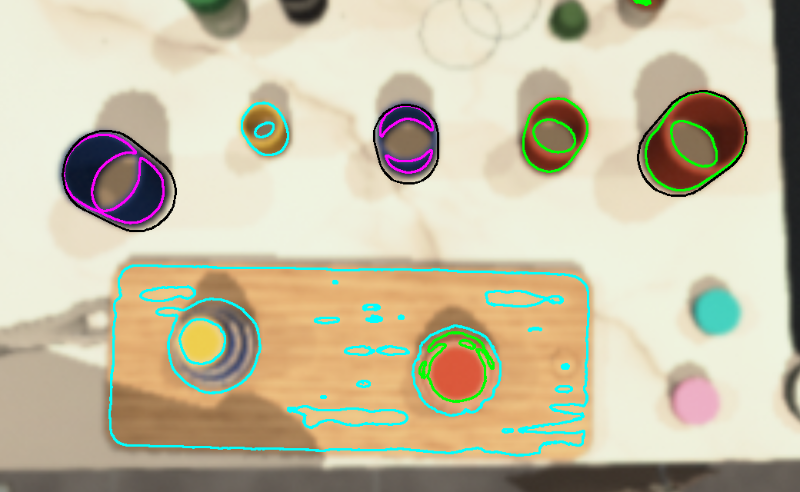

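```bash
python3 - <<'E'
s=open('fit.py').read()
s=s.replace("n,l,st,_=cv2.connectedComponentsWithStats(m*roi); k=1+np.argmax(st[1:,4])","n,l,st,_=cv2.connectedComponentsWithStats(m*roi); ks=[i for i in range(1,n) if st[i,4]>.15*st[1:,4].max()]")
s=s.replace("pts=cv2.findContours((l==k).astype(np.uint8),cv2.RETR_EXTERNAL,cv2.CHAIN_APPROX_NONE)[0][0]","pts=cv2.findNonZero(np.isin(l,ks).astype(np.uint8))")
s=s.replace("def f(v):\n        B=cyl(p,*v,r,z0,z1)","free=z0 is None\n    def f(v):\n        B=cyl(p,v[0],v[1],r,v[2]*10 if free else z0,z1)").replace("guess,method","x0,method").replace("dict(initial_simplex=np.array(guess)+[[0,0],[.01,0],[0,.01]]","dict(initial_simplex=sx")
s=s.replace("    s=minimize","    x0=np.array(list(guess)+[.001]*free); sx=np.vstack([x0,x0+.008*np.eye(len(x0)) if not free else x0+np.diag([.008,.008,.001])])\n    s=minimize")
s=s.replace("g=cyl(p,*guess,r,z0,z1)","g=cyl(p,*guess,r,z0 or 0,z1)").replace(".x.round(4)",".x.round(4).tolist()").replace("xatol=1e-4","xatol=5e-5")
s=s.replace("(Sa>115)}","(Sa>115),'ylid':(H>19)&(H<32)&(Sa>140)}")
open('fit.py','w').write(s)
m=open('m.py').read()
m=m.replace("R[s][0],.004","R[s][0],None")
i=m.index("    m,V=hue(p,'yellow')"); j=m.index("    print('lid y'")
m=m[:i]+"    m,V=hue(p,'ylid')\n"+m[j:m.index("    print('red pile")]
open('m.py','w').write(m)
E
python3 m.py
```

```text
top big_blue [0.6195, 0.265, 0.0046] 0.888
top big_red [0.6421, -0.1975, 0.0031] 0.944
top medium_blue [0.6492, 0.031, 0.0065] 0.843
top medium_red [0.6526, -0.0867, 0.0036] 0.93
top little_yellow [0.6656, 0.1485, 0.0028] 0.925
lid y [0.4927, 0.1867] 0.446
red top [0.4662, -0.0061] 0.95
side big_blue [0.6217, 0.2772, 0.0009] 0.95
side big_red [0.643, -0.1953, 0.0004] 0.918
side medium_blue [0.6499, 0.0266, 0.0019] 0.867
side medium_red [0.6555, -0.0895, -0.0021] 0.748
side little_yellow [0.6651, 0.1526, 0.002] 0.911Traceback (most recent call last):
  File "m.py", line 9, in <module>
    print('lid y',*fit(p,m,(.487,.183),.0195,.076,.09,8))
                   ~~~^^^^^^^^^^^^^^^^^^^^^^^^^^^^^^^^^^
  File "fit.py", line 18, in fit
    A=cv2.convexHull(pts).astype(np.float32); a=cv2.contourArea(A)
      ~~~~~~~~~~~~~~^^^^^
cv2.error: OpenCV(4.12.0) /io/opencv/modules/imgproc/src/convhull.cpp:143: error: (-215:Assertion failed) total >= 0 && (depth == CV_32F || depth == CV_32S) in function 'convexHull'
```

```bash
python3 - <<'E'
s=open('fit.py').read()
s=s.replace("'ylid':(H>19)&(H<32)&(Sa>140)}","'ylid':(H>=21)&(H<32)&(Sa>150)&(V>190),'any':(Sa>70)}").replace("(0,0),3)","(0,0),sg)").replace("def hue(p,c,sub=None)","def hue(p,c,sg=2)")
s=s.replace(".15*st[1:,4].max()","(.15 if pad>8 else .99)*st[1:,4].max()")
open('fit.py','w').write(s)
m=open('m.py').read()
m=m.replace("R[s][0],None","R[s][0],0").replace("hue(p,k)","hue(p,'any')").replace("'lid y',*fit(p,m,(.487,.183)","'lid y',*fit(p,m,(.49,.188)").replace("    print('lid y'","    if c=='top':print('lid y'")
m+='''
    h=cv2.cvtColor(p['color'],cv2.COLOR_RGB2HSV); print([h[int(v),int(u)].tolist() for u,v in ((277,164),(280,170),(280,188))])
    I=cv2.resize(p['color'],None,fx=S,fy=S)[:,:,::-1].copy()
    for q,col in (('any',(255,0,255)),('ylid',(255,255,0))):
        cv2.drawContours(I,cv2.findContours(hue(p,q)[0],cv2.RETR_LIST,cv2.CHAIN_APPROX_NONE)[0],-1,col,1)
    I=I[480:1120,720:1760] if c=='top' else I[440:1440,880:1840]
    cv2.imwrite('pics/o_'+c+'.png',cv2.resize(I,(800,492) if c=='top' else (576,600)))
'''
open('m.py','w').write(m)
E
python3 m.py
```

```text
top big_blue [0.621, 0.2656] 0.807
top big_red [0.6447, -0.2004] 0.963
top medium_blue [0.6507, 0.0319] 0.75
top medium_red [0.6558, -0.0889] 0.957
top little_yellow [0.6688, 0.151] 0.917
lid y [0.4934, 0.1862] 0.387
red top [0.4662, -0.0065] 0.93
[[25, 30, 238], [26, 26, 239], [37, 19, 243]]
side big_blue [0.624, 0.2896] 0.898
side big_red [0.6431, -0.1988] 0.87
side medium_blue [0.6521, 0.0245] 0.718
side medium_red [0.6538, -0.1096] 0.602
side little_yellow [0.6662, 0.1256] 0.586
red top [0.4582, -0.0076] 0.833
[[19, 195, 204], [17, 208, 124], [113, 178, 33]]
```

View pics/o_top.png

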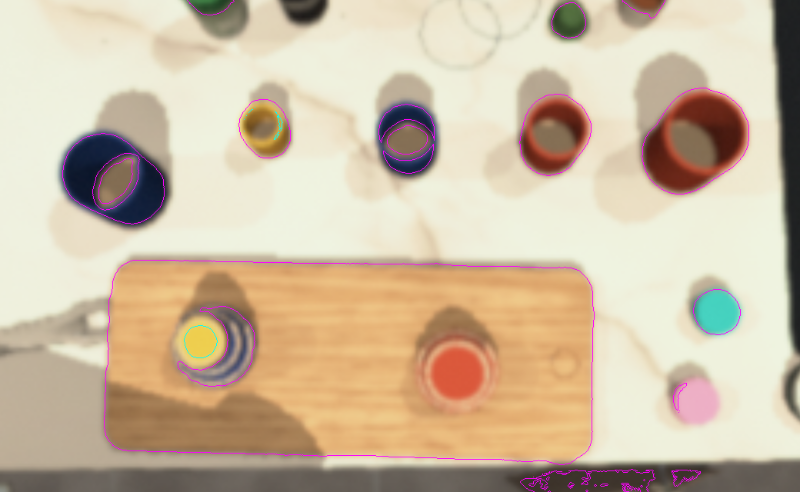

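```bash
python3 - <<'E'
s=open('fit.py').read()
s=s.replace("    return m.astype(np.uint8),V","    return m.astype(np.uint8),V\ndef chan(p,c):\n    I=cv2.resize(p['color'],None,fx=S,fy=S,interpolation=cv2.INTER_LINEAR); i,t={'blue':(0,125),'red':(1,120),'yellow':(2,110)}[c]\n    return (cv2.GaussianBlur(I,(0,0),1.5)[...,i]<t).astype(np.uint8)")
open('fit.py','w').write(s)
E
cat > m2.py <<'E'
from fit import *
R={'big':(.033,.1),'medium':(.0255,.075),'little':(.0185,.055)}
G={'big_blue':(.62,.27),'big_red':(.645,-.2),'medium_blue':(.65,.03),'medium_red':(.655,-.09),'little_yellow':(.667,.15)}
for c in ['top','side']:
    p=cam(c)
    for n in N:
        s,k=n.split('_'); m=chan(p,k); r,h=R[s]
        print(c,n,*[fit(p,m,G[n],r,z,h) for z in (None,.006)])
    if c=='top':
        m,_=hue(p,'ylid'); l=cv2.connectedComponentsWithStats(m[880:968,940:1020]); k=1+np.argmax(l[2][1:,4]); print('ylid',l[2][k,4],unproj(p,[((l[3][k]+[940,880])+.5)/S-.5],.09))
E
python3 m2.py
```

```text
top big_blue ([0.6212, 0.2668, 0.0021], np.float64(0.971)) ([0.6216, 0.2671], np.float64(0.932))
top big_red ([0.6423, -0.1971, 0.0024], np.float64(0.967)) ([0.6427, -0.1975], np.float64(0.925))
top medium_blue ([0.6522, 0.0313, 0.0024], np.float64(0.947)) ([0.6526, 0.0311], np.float64(0.902))
top medium_red ([0.6525, -0.0866, 0.0028], np.float64(0.951)) ([0.6536, -0.0862], np.float64(0.896))
top little_yellow ([0.6652, 0.1482, 0.0025], np.float64(0.941)) ([0.6666, 0.1485], np.float64(0.868))
ylid 1452 [[0.48926713 0.19180765 0.09      ]]
side big_blue ([0.6309, 0.3057, -0.0021], np.float64(0.734)) ([0.6235, 0.2642], np.float64(0.651))
side big_red ([0.6459, -0.1855, -0.0014], np.float64(0.757)) ([0.644, -0.2037], np.float64(0.723))
side medium_blue ([0.6581, 0.046, -0.0028], np.float64(0.772)) ([0.6528, 0.0265], np.float64(0.715))
side medium_red ([0.6614, -0.0698, -0.0037], np.float64(0.707)) ([0.656, -0.1055], np.float64(0.579))
side little_yellow ([0.6704, 0.1782, -0.0037], np.float64(0.643)) ([0.6669, 0.1272], np.float64(0.472))
```

Emit:
send_rows(rows="0 0 0 -34 -56 0 1;0 0 0 -68 -112 0 1;0 0 0 -102 -168 0 1;0 0 0 -136 -224 0 1;0 0 0 -170 -280 20 1;0 0 0 -204 -336 40 1;0 0 0 -238 -392 70 0.6;0 0 0 -273 -447.5 90 0.6")

```text
time: 3.55
eef_pos: [0.4697, 0.2213, 0.1755]
tcp_rot: [0.001, 1.0, 0.0, 0.0]
contact_force: [0.3, 0.6, -0.5]
opening: 0.802
finger_force: 0.0
```

Emit:
send_rows(rows="0 0 0 0 0 0 0.6;0 0 0 0 0 30 0.6;0 0 0 0 0 55 0.6;0 0 0 0 0 67 0.6;0 0 0 0 0 67 0.6")

```text
time: 4.18
eef_pos: [0.4684, 0.2236, 0.1086]
tcp_rot: [0.0, 1.0, -0.0, -0.001]
contact_force: [-0.1, -0.3, -0.6]
opening: 0.799
finger_force: 0.0
```

Emit:
send_rows(rows="0 0 0 0 0 -25 0.6;0 0 0 -20.5 -31.5 -25 0.6;0 0 0 -20.5 -31.5 -25 0.6;0 0 0 -20.5 -31.5 -25 0.6")

```text
time: 4.68
eef_pos: [0.4896, 0.1919, 0.1347]
tcp_rot: [0.001, 1.0, 0.0, 0.0]
contact_force: [0.5, 0.5, -0.2]
opening: 0.803
finger_force: 0.0
```

```bash
python3 - <<'E'
from h import *
p=cam('side'); cv2.imwrite('pics/s1.png',cv2.resize(p['color'][80:230,180:380,::-1],(800,600),interpolation=cv2.INTER_CUBIC))
E
```

```text
(no output)
```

View pics/s1.png

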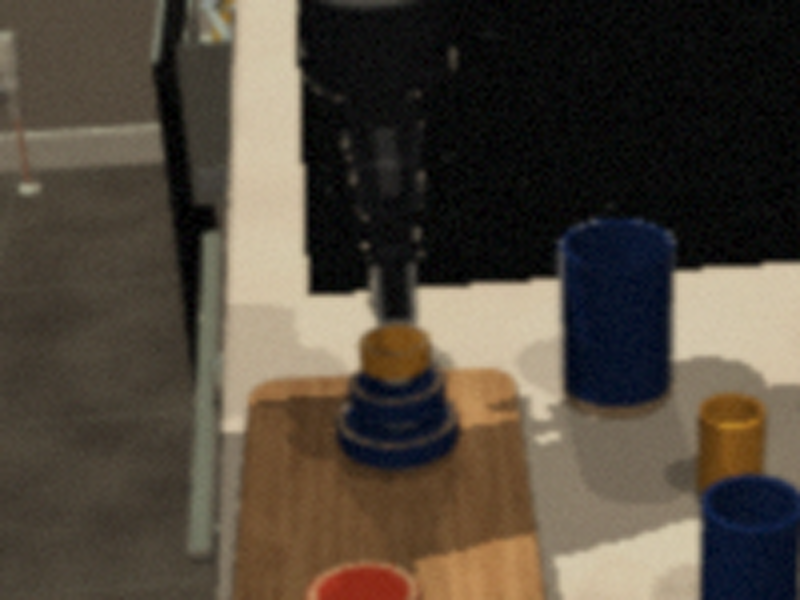

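```bash
python3 - <<'E'
from h import *
p=cam('side')
for y in (.158,.146):
  for z in (.110,.115,.12,.125): print(y,z,proj(p,[.4896,y,z]))
E
```

```text
0.158 0.11 [[279.64010274 164.01578969]]
0.158 0.115 [[279.50243136 161.90044834]]
0.158 0.12 [[279.36409003 159.77418853]]
0.158 0.125 [[279.2250743  157.63693191]]
0.146 0.11 [[279.97821412 166.80840571]]
0.146 0.115 [[279.84004463 164.67996705]]
0.146 0.12 [[279.70119554 162.54042793]]
0.146 0.125 [[279.56166227 160.38970779]]
```

Emit:
send_rows(rows="0 0 0 0 0 20 0.6;0 0 0 0 0 38.5 0.6;0 0 0 0 0 38.5 0.6;0 0 0 0 0 38.5 0.6")

```text
time: 5.28
eef_pos: [0.4896, 0.1917, 0.0955]
tcp_rot: [0.0, 1.0, 0.0, -0.0]
contact_force: [-0.2, 0.6, 0.9]
opening: 0.8
finger_force: 0.0
```

Emit:
send_rows(rows="0 0 0 0 0 0 -0.3;0 0 0 0 0 0 -0.3;0 0 0 0 0 0 -0.3;0 0 0 0 0 0 -0.3;0 0 0 0 0 0 -0.3", grip_force=30)

```text
time: 5.9
eef_pos: [0.4902, 0.1916, 0.0963]
tcp_rot: [0.001, 1.0, 0.0, 0.001]
contact_force: [0.2, -0.4, 5.7]
opening: 0.439
finger_force: 30.4
```

Emit:
send_rows(rows="0 0 0 0 0 -30 -0.3;0 0 0 0 0 -80 -0.3;0 0 0 -40 -10 -80 -0.3;0 0 0 -90 -22 -80 -0.3;0 0 0 -140 -35 -80 -0.3;0 0 0 -176 -43.5 -80 -0.3;0 0 0 -176 -43.5 -80 -0.3;0 0 0 -176 -43.5 -80 -0.3")

```text
time: 6.9
eef_pos: [0.6643, 0.1479, 0.174]
tcp_rot: [0.001, 1.0, 0.0, -0.001]
contact_force: [-0.9, 0.7, -1.3]
opening: 0.441
finger_force: 30.3
```

```bash
python3 - <<'E'
from h import *
p=cam('side'); cv2.imwrite('pics/s2.png',cv2.resize(p['color'][80:230,270:470,::-1],(800,600),interpolation=cv2.INTER_CUBIC))
E
```

```text
(no output)
```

View pics/s2.png

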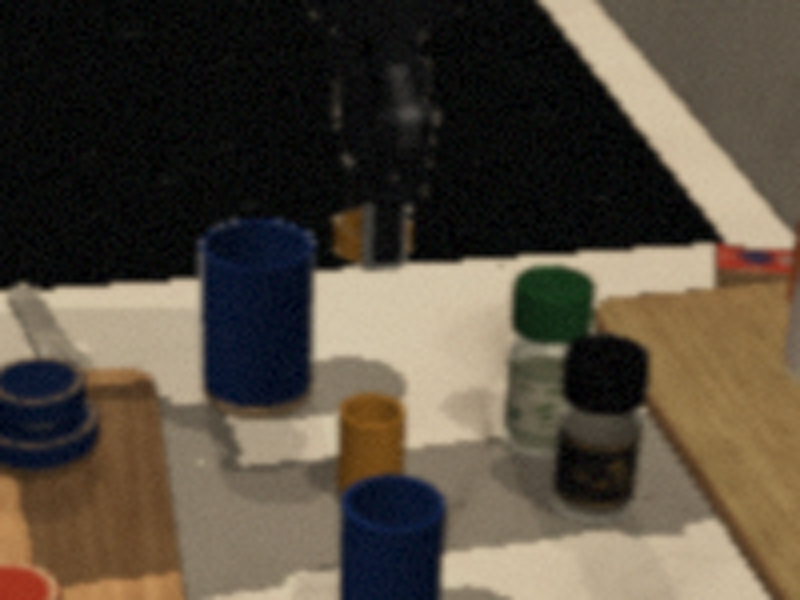

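```bash
python3 - <<'E'
from h import *
p=cam('side');e=ctrl.get_state()['eef_pos'];print(e)
print(proj(p,[[e[0],e[1],e[2]-.0125],[.6655,.148,.055],[.6655,.148,.03]]))
E
```

```text
[0.66412566 0.14826848 0.17471703]
[[363.91609629 137.7299229 ]
 [362.91648642 182.73989295]
 [362.54640346 192.55203679]]
```

Emit:
send_rows(rows="0 0 0 -1 0 40 -0.3;0 0 0 -1 0 75 -0.3;0 0 0 -1 0 85 -0.3;0 0 0 -1 0 85 -0.3;0 0 0 -1 0 85 -0.3")

```text
time: 7.62
eef_pos: [0.6676, 0.148, 0.0927]
tcp_rot: [0.0, 1.0, 0.0, 0.002]
contact_force: [0.1, -0.6, -0.9]
opening: 0.439
finger_force: 30.3
```

Emit:
send_rows(rows="0 0 0 1 0 8 -0.3;0 0 0 1.5 0 13 -0.3;0 0 0 1.5 0 16 -0.3;0 0 0 1.5 0 17 -0.3;0 0 0 1.5 0 17 -0.3")

```text
time: 8.25
eef_pos: [0.6663, 0.1487, 0.0754]
tcp_rot: [0.001, 1.0, 0.001, 0.002]
contact_force: [-0.6, 2.3, 4.6]
opening: 0.438
finger_force: 31.1
```

Emit:
send_rows(rows="0 0 0 0 0 0.7 -0.3;0 0 0 0 0 0.7 -0.3")

```text
time: 8.5
eef_pos: [0.6664, 0.1488, 0.0754]
tcp_rot: [0.001, 1.0, 0.001, 0.002]
contact_force: [-1.3, 2.5, 6.2]
opening: 0.437
finger_force: 31.3
```

Emit:
send_rows(rows="0 0 0 0 0 0 0.3;0 0 0 0 0 0 0.3;0 0 0 0 0 0 0.5;0 0 0 0 0 -40 0.7;0 0 0 0 0 -80 0.7;0 0 0 0 0 -90 0.7")

```text
time: 9.25
eef_pos: [0.6667, 0.1478, 0.1663]
tcp_rot: [0.001, 1.0, 0.0, 0.003]
contact_force: [0.1, 0.5, 0.2]
opening: 0.85
finger_force: 0.0
```

Emit:
send_rows(rows="0 0 0 40 -31 0 0.7;0 0 0 80 -62 0 0.7;0 0 0 120 -93 0 0.7;0 0 0 160 -124 0 0.7;0 0 0 200 -154.5 0 0.7;0 0 0 200 -154.5 0 0.7;0 0 0 200 -154.5 0 0.7")

```text
time: 10.12
eef_pos: [0.4649, -0.0065, 0.1622]
tcp_rot: [0.001, 1.0, 0.0, -0.0]
contact_force: [0.0, -0.8, 0.8]
opening: 0.849
finger_force: 0.0
```

```bash
python3 - <<'E'
from h import *
p=cam('side'); cv2.imwrite('pics/s3.png',cv2.resize(p['color'][140:290,220:420,::-1],(800,600),interpolation=cv2.INTER_CUBIC))
print(ctrl.get_state()['eef_pos'],find(p,'lid_medium_red')[:2],find(p,'lid_little_yellow')[:3])
E
```

```text
[ 0.46535936 -0.00629481  0.16249955] [(0.7, [0.461, -0.016, 0.063], [271.0, 233.0])] [(0.91, [0.436, -0.21, 0.026], [262.0, 327.0]), (0.7, [0.505, -0.224, 0.025], [307.0, 330.0]), (0.46, [0.665, 0.14, 0.066], [363.0, 180.0])]
```

View pics/s3.png

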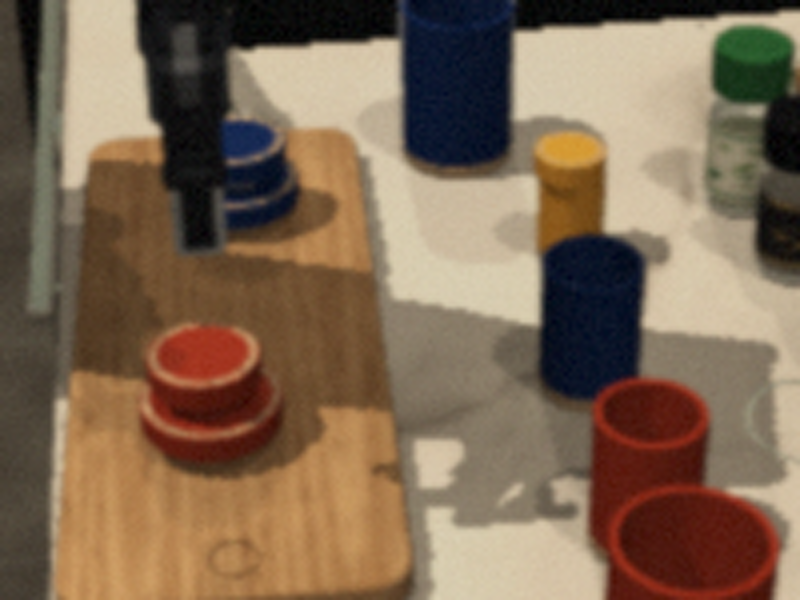

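```bash
python3 - <<'E'
from h import *
p=cam('side'); print(unproj(p,[[270.8,229.2]],.066), proj(p,[.4655,-.006,.066]))
E
```

```text
[[ 0.46105664 -0.00840067  0.066     ]] [[273.14511319 228.23665459]]
```

Emit:
send_rows(rows="0 0 0 2 -1 45 0.7;0 0 0 2 -1 80 0.7;0 0 0 2 -1 91 0.7;0 0 0 2 -1 91 0.7;0 0 0 2 -1 91 -0.1;0 0 0 2 -1 91 -0.1;0 0 0 2 -1 91 -0.1;0 0 0 2 -1 91 -0.1")

```text
time: 11.32
eef_pos: [0.4644, -0.0077, 0.0736]
tcp_rot: [0.001, 1.0, -0.0, 0.002]
contact_force: [-1.4, 1.4, 5.8]
opening: 0.605
finger_force: 31.9
```

```bash
python3 - <<'E'
from h import *
p=cam('top'); cv2.imwrite('pics/t4.png',cv2.resize(p['color'][190:280,220:370,::-1],(750,450),interpolation=cv2.INTER_CUBIC))
print(ctrl.get_state()['eef_pos'])
E
```

```text
[ 0.46442974 -0.00777461  0.07362816]
```

Emit:
send_rows(rows="0 0 0 0 0 -40 -0.1;0 0 0 0 0 -90 -0.1;0 0 0 -45 -20 -90 -0.1;0 0 0 -95 -40 -90 -0.1;0 0 0 -145 -60 -90 -0.1;0 0 0 -189 -79 -90 -0.1;0 0 0 -189 -79 -90 -0.1;0 0 0 -189 -79 -90 -0.1")

```text
time: 12.38
eef_pos: [0.6507, -0.0864, 0.1608]
tcp_rot: [0.001, 1.0, 0.0, -0.001]
contact_force: [-0.3, 0.1, -0.9]
opening: 0.6
finger_force: 32.0
```

```bash
cat > chk.py <<'E'
from fit import *
import sys
# lid held: side-camera row extents of its colour vs expected for a lid centred on the TCP
c,r,off=sys.argv[1],float(sys.argv[2]),float(sys.argv[3])   # off: TCP above disc bottom
p=cam('side'); e=np.array(ctrl.get_state()['eef_pos']); 
B=cyl(p,e[0],e[1],r,e[2]-off,e[2]-off+.014)[:,0]/S; x0,y0=B.min(0);x1,y1=B.max(0)
m,_=hue(p,c,1.2); w=m[int((y0-3)*S):int((y1+3)*S),int((x0-8)*S):int((x1+8)*S)]
cols=np.nonzero(w.sum(0)>.15*w.shape[0])[0]; a,b=int((x0-8)*S)/S+np.array([cols[0],cols[-1]])/S
d=proj(p,[e,e+[.001,0,0]]); k=d[1,0]-d[0,0]
print(e.round(4),'expected',x0.round(1),x1.round(1),'seen',a,b,'lid dx mm',((a+b-x0-x1)/2/k).round(1))
E
python3 chk.py red .0265 .0205
```

```text
[ 0.6505 -0.0862  0.1611] expected 367.5 399.8 seen 365.5 381.0 lid dx mm -17.6
```

```bash
python3 - <<'E'
from h import *
p=cam('side'); I=p['color'].copy()
cv2.imwrite('pics/s5.png',cv2.resize(I[150:300,300:500,::-1],(800,600),interpolation=cv2.INTER_CUBIC))
E
```

```text
(no output)
```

View pics/s5.png

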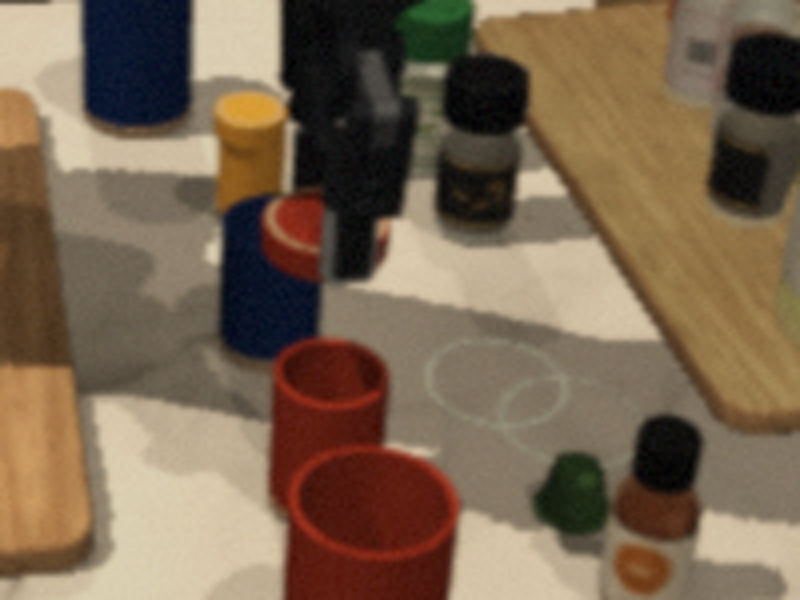

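```bash
python3 - <<'E'
from h import *
p=cam('side'); print(unproj(p,[[382.6,243.5]],.075), proj(p,[.6525,-.0866,.075]),unproj(p,[[381.4,150+222/4.]],.1611-.0065))
E
```

```text
[[ 0.65235132 -0.09107371  0.075     ]] [[382.10332011 241.9333885 ]] [[ 0.64610153 -0.09035955  0.1546    ]]
```

Emit:
send_rows(rows="0 0 0 -5.5 0 20 -0.1;0 0 0 -5.5 0 45 -0.1;0 0 0 -5.5 0 55 -0.1;0 0 0 -5.5 0 60 -0.1;0 0 0 -5.5 0 62 -0.1;0 0 0 -5.5 0 62 -0.1")

```text
time: 13.28
eef_pos: [0.6576, -0.0869, 0.1004]
tcp_rot: [0.001, 1.0, -0.0, 0.001]
contact_force: [0.4, 0.2, -1.4]
opening: 0.601
finger_force: 32.0
```

Emit:
send_rows(rows="0 0 0 1 0 2 -0.1;0 0 0 1 0 4 -0.1;0 0 0 1 0 4.5 -0.1;0 0 0 1 0 4.5 -0.1")

```text
time: 13.78
eef_pos: [0.6567, -0.0869, 0.0968]
tcp_rot: [0.001, 1.0, -0.0, 0.001]
contact_force: [-1.1, 1.0, 5.6]
opening: 0.6
finger_force: 32.5
```

Emit:
send_rows(rows="0 0 0 0 0 0 0.3;0 0 0 0 0 0 0.5;0 0 0 0 0 0 0.7;0 0 0 0 0 -50 0.7;0 0 0 0 0 -80 0.7;0 0 0 0 0 -80 0.7")

```text
time: 14.52
eef_pos: [0.6581, -0.0872, 0.179]
tcp_rot: [0.001, 1.0, -0.001, 0.003]
contact_force: [0.1, 0.1, 0.5]
opening: 0.853
finger_force: 0.0
```

```bash
python3 - <<'E'
from fit import *
p=cam('top'); a=cv2.resize(p['color'][210:255,225:275,::-1],(400,360),interpolation=cv2.INTER_CUBIC)
b=cv2.resize(p['color'][215:260,303:353,::-1],(400,360),interpolation=cv2.INTER_CUBIC)
q=cam('side'); c=cv2.resize(q['color'][160:195,255:305,::-1],(400,280),interpolation=cv2.INTER_CUBIC)
c2=cv2.resize(q['color'][222:257,248:298,::-1],(400,280),interpolation=cv2.INTER_CUBIC)
cv2.imwrite('pics/m6.png',cv2.resize(np.vstack([np.hstack([a,b]),np.hstack([c,c2])]),(720,576)))
cv2.imwrite('pics/m6full.png',q['color'][:,:,::-1])
for P in (p,q):
    print(find(P,'lid_medium_blue')[:2],find(P,'lid_big_red')[:2])
E
```

```text
[(0.64, [0.489, 0.192, 0.065], [247.0, 231.0])] []
[(0.55, [0.487, 0.176, 0.067], [279.0, 178.0])] []
```

View pics/m6.png

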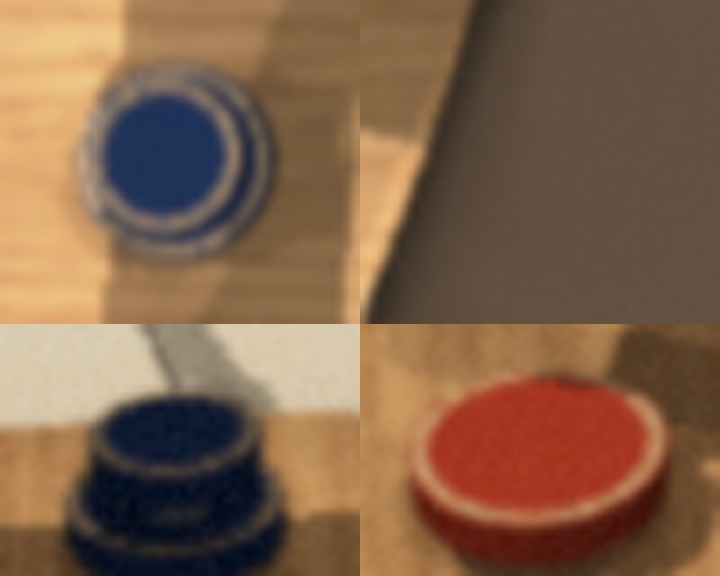

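```bash
python3 - <<'E'
from h import *
p=cam('top');q=cam('side')
print(unproj(p,[[247.1,231.0]],.066),unproj(p,[[248.9,231.7]],.042));print(unproj(q,[[278.9,175.]],.066),unproj(q,[[272.5,239.]],.042))
print(unproj(q,[[220+570/4,140+150/4]],.069))
E
```

```text
[[0.48922423 0.19090967 0.066     ]] [[0.48831996 0.19126793 0.042     ]]
[[0.48727368 0.18900954 0.066     ]] [[ 0.46269339 -0.00696328  0.042     ]]
[[0.66387444 0.1466934  0.069     ]]
```

Emit:
send_rows(rows="0 0 0 25 40 0 0.7;0 0 0 50 82 0 0.7;0 0 0 77 125 0 0.7;0 0 0 104 170 0 0.7;0 0 0 130 212 0 0.7;0 0 0 155 253 0 0.7;0 0 0 170 277 0 0.7;0 0 0 170 277 0 0.7")

```text
time: 15.92
eef_pos: [0.4853, 0.1917, 0.1748]
tcp_rot: [-0.001, 1.0, -0.0, -0.0]
contact_force: [0.1, -0.9, -0.5]
opening: 0.848
finger_force: 0.0
```

Emit:
send_rows(rows="0 0 0 0 0 0 0.7;0 0 0 0 0 0 0.7")

```text
time: 16.18
eef_pos: [0.4872, 0.1896, 0.1751]
tcp_rot: [0.001, 1.0, -0.0, 0.0]
contact_force: [-0.4, 0.5, 0.6]
opening: 0.844
finger_force: 0.0
```

Emit:
send_rows(rows="0 0 0 -1 0 50 0.7;0 0 0 -1 0 90 0.7;0 0 0 -1 0 103 0.7;0 0 0 -1 0 103 0.7;0 0 0 -1 0 103 -0.1;0 0 0 -1 0 103 -0.1;0 0 0 -1 0 103 -0.1;0 0 0 -1 0 103 -0.1")

```text
time: 17.18
eef_pos: [0.4894, 0.1907, 0.0745]
tcp_rot: [0.0, 1.0, 0.0, 0.002]
contact_force: [-0.8, -1.0, 7.9]
opening: 0.6
finger_force: 31.8
```

Emit:
send_rows(rows="0 0 0 0 0 -40 -0.1;0 0 0 0 0 -90 -0.1;0 0 0 -40 -40 -90 -0.1;0 0 0 -80 -80 -90 -0.1;0 0 0 -120 -118 -90 -0.1;0 0 0 -155 -152 -90 -0.1;0 0 0 -164 -160 -90 -0.1;0 0 0 -164 -160 -90 -0.1")

```text
time: 18.18
eef_pos: [0.6511, 0.0302, 0.1618]
tcp_rot: [0.001, 1.0, 0.0, -0.001]
contact_force: [-1.3, 0.1, -0.3]
opening: 0.599
finger_force: 31.8
```

```bash
python3 - <<'E'
from h import *
p=cam('side'); cv2.imwrite('pics/s7.png',cv2.resize(p['color'][140:290,280:480,::-1],(800,600),interpolation=cv2.INTER_CUBIC))
e=np.array(ctrl.get_state()['eef_pos']);print(e,proj(p,[e-[0,0,.0085],[.652,.031,.075]]))
E
```

```text
[0.65046279 0.03094392 0.1616921 ] [[368.94942655 170.17279715]
 [368.1567303  205.17991884]]
```

View pics/s7.png

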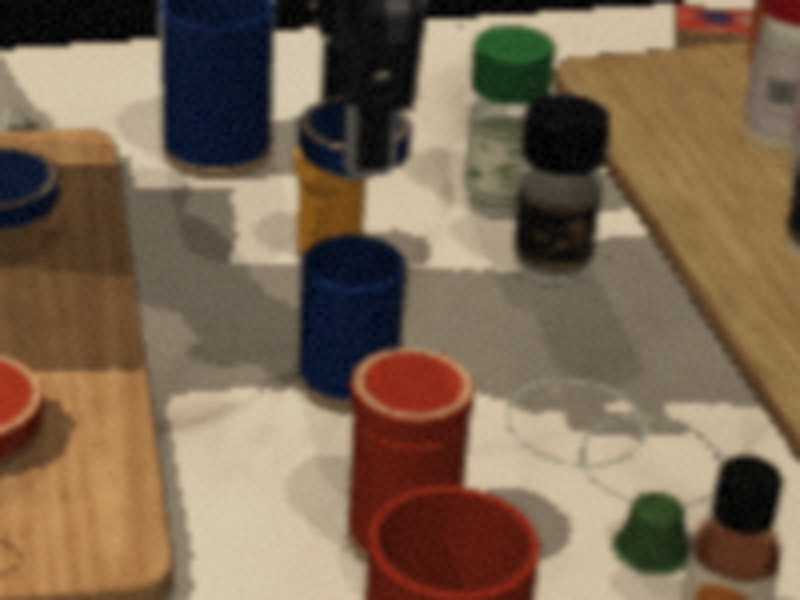

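Emit:
send_rows(rows="0 0 0 -0.5 0.5 25 -0.1;0 0 0 -0.5 0.5 48 -0.1;0 0 0 -0.5 0.5 58 -0.1;0 0 0 -0.5 0.5 61 -0.1;0 0 0 -0.5 0.5 61 -0.1")

```text
time: 18.85
eef_pos: [0.6519, 0.0312, 0.1018]
tcp_rot: [0.0, 1.0, 0.0, 0.0]
contact_force: [-0.3, -0.5, -0.2]
opening: 0.603
finger_force: 31.8
```

Emit:
send_rows(rows="0 0 0 -1 0 2 -0.1;0 0 0 -1 0 4 -0.1;0 0 0 -1 0 5 -0.1;0 0 0 -1 0 5 -0.1")

```text
time: 19.35
eef_pos: [0.6534, 0.0308, 0.0976]
tcp_rot: [0.001, 1.0, 0.0, 0.001]
contact_force: [-1.9, -0.2, 4.3]
opening: 0.6
finger_force: 32.3
```

Emit:
send_rows(rows="0 0 0 0 0 0 0.3;0 0 0 0 0 0 0.5;0 0 0 0 0 0 0.7;0 0 0 0 0 -50 1;0 0 0 0 0 -70 1;0 0 0 40 -8 -70 1;0 0 0 80 -16 -70 1;0 0 0 120 -24 -70 1")

```text
time: 20.35
eef_pos: [0.5315, 0.0067, 0.1658]
tcp_rot: [0.001, 1.0, -0.0, -0.0]
contact_force: [-0.4, -1.2, 0.4]
opening: 1.004
finger_force: 0.0
```

Emit:
send_rows(rows="0 0 0 40 -8 0 1;0 0 0 72 -14 0 1;0 0 0 72 -14 0 1;0 0 0 72 -14 0 1")

```text
time: 20.85
eef_pos: [0.4615, -0.0071, 0.1666]
tcp_rot: [0.001, 1.0, -0.0, 0.001]
contact_force: [0.0, 0.5, -0.5]
opening: 1.0
finger_force: 0.0
```

```bash
python3 - <<'E'
from fit import *
p=cam('side'); e=ctrl.get_state()['eef_pos'];print(e)
cv2.imwrite('pics/s8.png',p['color'][:,:,::-1])
m,_=hue(p,'red',1.2); print(fit(p,m,(.4625,-.007),.034,.0285,.042,8),find(p,'lid_big_red')[:1])
m=chan(p,'blue'); print(fit(p,m,(.488,.19),.034,.0285,.042,8),find(p,'lid_big_blue')[:1])
E
```

```text
[ 0.46170992 -0.00709754  0.166556  ]
([0.4626, -0.0062], np.float64(0.93)) [(0.8, [0.464, -0.015, 0.045], [273.0, 240.0])]
([0.4784, 0.1775], np.float64(0.61)) [(0.71, [0.493, 0.176, 0.045], [283.0, 186.0])]
```

Emit:
send_rows(rows="0 0 0 -1 0 50 1;0 0 0 -1 0 95 1;0 0 0 -1 0 115 1;0 0 0 -1 0 122.5 1;0 0 0 -1 0 122.5 1;0 0 0 -1 0 122.5 0.3;0 0 0 -1 0 122.5 0.3;0 0 0 -1 0 122.5 0.3", grip_force=35)

```text
time: 22.0
eef_pos: [0.4631, -0.0072, 0.0456]
tcp_rot: [0.001, 1.0, -0.0, 0.001]
contact_force: [-0.6, 0.8, 5.5]
opening: 0.774
finger_force: 38.6
```

Emit:
send_rows(rows="0 0 0 0 0 -50 0.3;0 0 0 0 0 -100 0.3;0 0 0 0 0 -135 0.3;0 0 0 -40 -42 -135 0.3;0 0 0 -80 -84 -135 0.3;0 0 0 -120 -126 -135 0.3;0 0 0 -155 -164 -135 0.3;0 0 0 -180 -190 -135 0.3")

```text
time: 23.0
eef_pos: [0.6428, -0.1992, 0.1791]
tcp_rot: [0.001, 1.0, -0.0, 0.001]
contact_force: [0.8, -0.1, -1.3]
opening: 0.776
finger_force: 40.3
```

Emit:
send_rows(rows="0 0 0 0 0 0 0.3;0 0 0 0 0 0 0.3;0 0 0 0 0 0 0.3")

```text
time: 23.38
eef_pos: [0.6409, -0.1962, 0.1788]
tcp_rot: [0.0, 1.0, 0.0, -0.0]
contact_force: [0.6, -0.3, -1.2]
opening: 0.773
finger_force: 40.3
```

```bash
python3 - <<'E'
from h import *
p=cam('side'); cv2.imwrite('pics/s9.png',cv2.resize(p['color'][180:360,280:520,::-1],(800,600),interpolation=cv2.INTER_CUBIC))
e=np.array(ctrl.get_state()['eef_pos']);print(e,proj(p,[e-[0,0,.0036],[.6425,-.1975,.1]]))
E
```

```text
[ 0.64098777 -0.19618647  0.17892078] [[395.03225228 233.6715908 ]
 [392.88647647 273.35886875]]
```

View pics/s9.png

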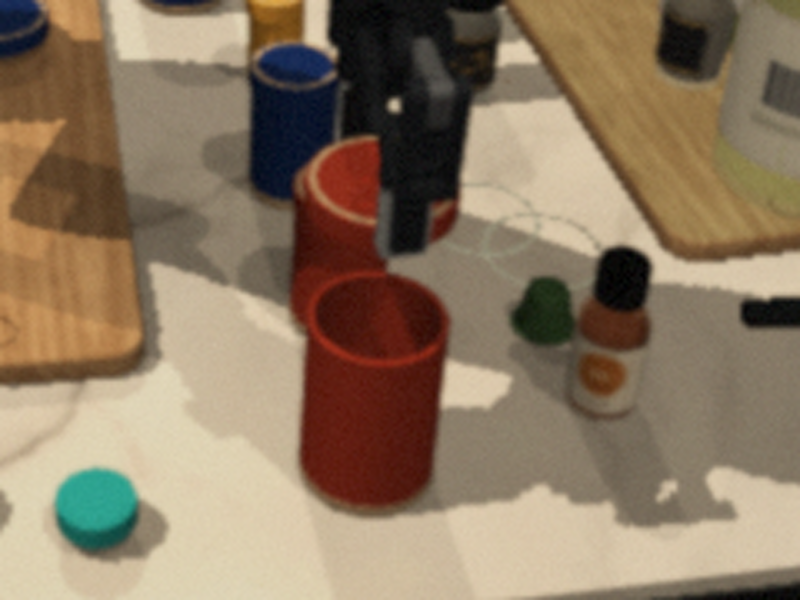

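Emit:
send_rows(rows="0 0 0 -2 -1.5 20 0.3;0 0 0 -2 -1.5 42 0.3;0 0 0 -2 -1.5 52 0.3;0 0 0 -2 -1.5 56 0.3;0 0 0 -2 -1.5 56 0.3")

```text
time: 24.05
eef_pos: [0.6435, -0.1987, 0.1224]
tcp_rot: [0.001, 1.0, 0.0, -0.0]
contact_force: [0.4, 0.2, -0.8]
opening: 0.776
finger_force: 40.3
```

Emit:
send_rows(rows="0 0 0 0 1 2 0.3;0 0 0 0 1 4 0.3;0 0 0 0 1 5.5 0.3;0 0 0 0 1 5.5 0.3")

```text
time: 24.55
eef_pos: [0.6437, -0.1981, 0.1177]
tcp_rot: [0.001, 1.0, -0.0, 0.0]
contact_force: [-0.0, -1.8, 1.5]
opening: 0.774
finger_force: 40.5
```

Emit:
send_rows(rows="0 0 0 0 0 0.5 0.3;0 0 0 0 0 0.5 0.6;0 0 0 0 0 0.5 1;0 0 0 0 0 0.5 1;0 0 0 0 0 -40 1;0 0 0 0 0 -70 1;0 0 0 0 0 -70 1")

```text
time: 25.42
eef_pos: [0.6452, -0.1982, 0.1908]
tcp_rot: [0.0, 1.0, -0.001, 0.003]
contact_force: [-0.2, -0.7, -0.1]
opening: 1.0
finger_force: 0.0
```

Emit:
send_rows(rows="0 0 0 20 50 0 1;0 0 0 40 100 0 1;0 0 0 60 150 0 1;0 0 0 80 200 0 1;0 0 0 100 250 0 1;0 0 0 120 300 0 1;0 0 0 140 350 0 1;0 0 0 155 389 0 1")

```text
time: 26.42
eef_pos: [0.4868, 0.1932, 0.1853]
tcp_rot: [0.0, 1.0, -0.0, -0.002]
contact_force: [1.2, 0.3, 0.5]
opening: 0.999
finger_force: 0.0
```

Emit:
send_rows(rows="0 0 0 0 0 0 1;0 0 0 0 0 0 1")

```text
time: 26.68
eef_pos: [0.4885, 0.1912, 0.186]
tcp_rot: [0.0, 1.0, -0.0, -0.001]
contact_force: [-0.3, 0.2, -0.1]
opening: 0.999
finger_force: 0.0
```

```bash
python3 - <<'E'
from h import *
p=cam('side'); cv2.imwrite('pics/s10.png',cv2.resize(p['color'][120:320,220:460,::-1],(720,600),interpolation=cv2.INTER_CUBIC))
print(ctrl.get_state()['eef_pos'],find(p,'lid_big_blue')[:1],proj(p,[.488,.191,.042]))
E
```

```text
[0.48890691 0.190758   0.18627318] [(0.77, [0.487, 0.178, 0.047], [279.0, 185.0])] [[279.80924171 183.94416891]]
```

View pics/s10.png

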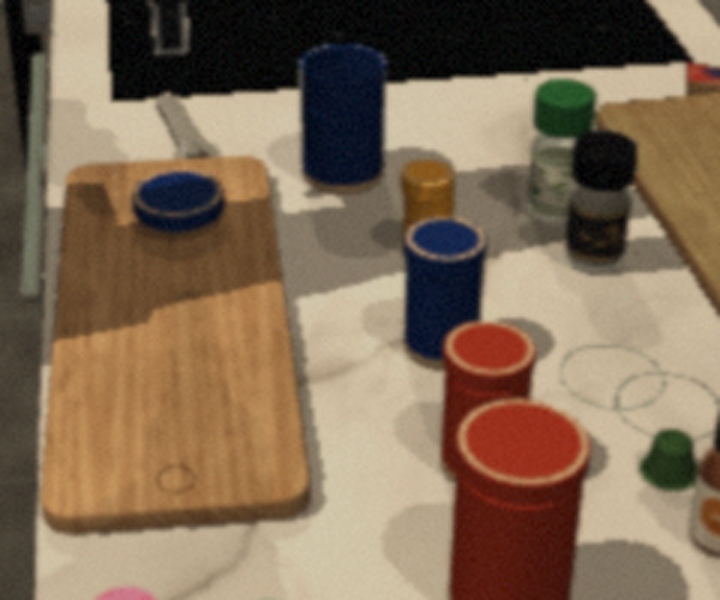

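Emit:
send_rows(rows="0 0 0 0.5 0 55 1;0 0 0 0.5 0 110 1;0 0 0 0.5 0 133 1;0 0 0 0.5 0 141 1;0 0 0 0.5 0 141 1;0 0 0 0.5 0 141 0.3;0 0 0 0.5 0 141 0.3;0 0 0 0.5 0 141 0.3")

```text
time: 27.78
eef_pos: [0.4901, 0.1915, 0.0485]
tcp_rot: [0.0, 1.0, -0.0, 0.002]
contact_force: [-1.0, -1.7, 6.5]
opening: 0.773
finger_force: 38.9
```

Emit:
send_rows(rows="0 0 0 0 0 -50 0.3;0 0 0 0 0 -100 0.3;0 0 0 0 0 -138 0.3;0 0 0 -50 28 -138 0.3;0 0 0 -95 54 -138 0.3;0 0 0 -133 75.5 -138 0.3;0 0 0 -133 75.5 -138 0.3;0 0 0 -133 75.5 -138 0.3")

```text
time: 28.78
eef_pos: [0.6208, 0.2667, 0.1839]
tcp_rot: [0.0, 1.0, -0.0, -0.001]
contact_force: [-0.6, -0.2, -0.9]
opening: 0.773
finger_force: 40.3
```

```bash
python3 - <<'E'
from h import *
p=cam('side'); cv2.imwrite('pics/s11.png',cv2.resize(p['color'][80:200,270:430,::-1],(800,600),interpolation=cv2.INTER_CUBIC))
e=np.array(ctrl.get_state()['eef_pos']);print(e,proj(p,[e-[0,0,.0135],[.6215,.267,.1]]))
E
```

```text
[0.62057896 0.26646233 0.18406827] [[334.27770578 112.41237738]
 [334.59752045 140.94528787]]
```

View pics/s11.png

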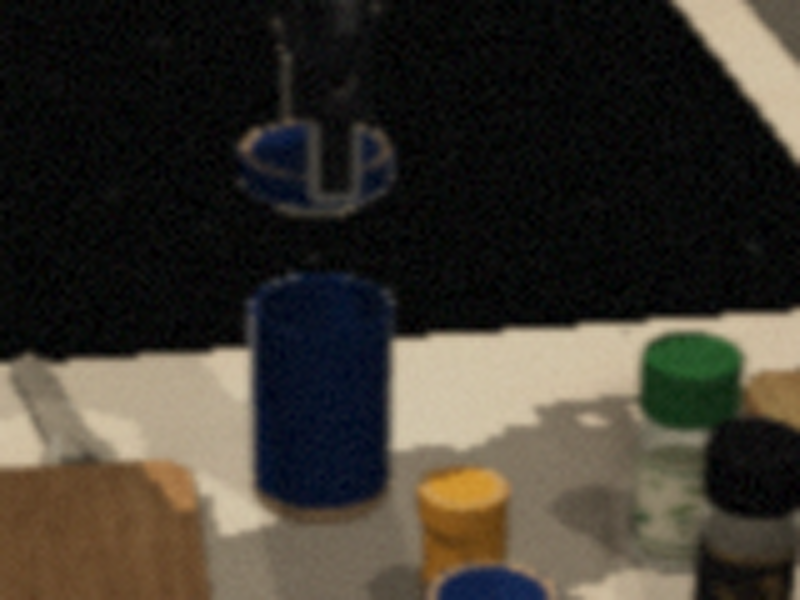

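Emit:
send_rows(rows="0 0 0 -2 0.5 20 0.3;0 0 0 -2 0.5 44 0.3;0 0 0 -2 0.5 54 0.3;0 0 0 -2 0.5 59 0.3;0 0 0 -2 0.5 59 0.3")

```text
time: 29.45
eef_pos: [0.6236, 0.2673, 0.1253]
tcp_rot: [0.001, 1.0, 0.0, 0.0]
contact_force: [-0.9, 0.1, -1.1]
opening: 0.765
finger_force: 40.3
```

Emit:
send_rows(rows="0 0 0 0 0 2 0.3;0 0 0 0 0 4 0.3;0 0 0 0 0 6 0.3;0 0 0 0 0 6 0.3")

```text
time: 29.95
eef_pos: [0.624, 0.2674, 0.1206]
tcp_rot: [0.001, 1.0, -0.0, 0.0]
contact_force: [-2.4, -0.6, 5.7]
opening: 0.775
finger_force: 40.9
```

Contact at the expected height. I'll release the lid and back away.

Emit:
send_rows(rows="0 0 0 0 0 0 0.5;0 0 0 0 0 0 1;0 0 0 0 0 0 1;0 0 0 0 0 0 1;0 0 0 0 0 -40 1;0 0 0 0 0 -90 1;0 0 0 40 0 -110 1;0 0 0 80 20 -110 1")

```text
time: 30.95
eef_pos: [0.5444, 0.2871, 0.2322]
tcp_rot: [0.002, 1.0, 0.001, 0.003]
contact_force: [-0.3, 1.2, 0.5]
opening: 0.997
finger_force: 0.0
```

Emit:
send_rows(rows="0 0 0 35 45 0 1;0 0 0 70 90 0 1;0 0 0 105 135 0 1;0 0 0 140 180 0 1;0 0 0 160 220 0 1;0 0 0 160 220 0 1")

```text
time: 31.7
eef_pos: [0.3819, 0.5098, 0.2289]
tcp_rot: [-0.002, 1.0, 0.0, -0.0]
contact_force: [0.7, -0.3, -0.6]
opening: 0.999
finger_force: 0.0
```

```bash
python3 - <<'E'
from h import *
t=cam('top');s=cam('side')
a=cv2.resize(t['color'][140:210,190:430],(800,233),interpolation=cv2.INTER_CUBIC)
b=cv2.resize(s['color'][120:330,310:460],(262,367),interpolation=cv2.INTER_CUBIC)
c=cv2.resize(s['color'][120:210,310:420],(448,367),interpolation=cv2.INTER_CUBIC)
cv2.imwrite('pics/f.png',np.vstack([a,np.hstack([b,c,np.zeros((367,90,3),np.uint8)])])[:,:,::-1])
H={'big_blue':(.6215,.267,.124),'big_red':(.6425,-.1975,.124),'medium_blue':(.652,.031,.099),'medium_red':(.653,-.0866,.099),'little_yellow':(.6655,.148,.079)}
for n in N:
    x=H[n]; top=x[2]-.01  # disc top = rim+14mm
    print(n,find(t,'lid_'+n)[:1],find(s,'lid_'+n)[:2])
E
```

```text
big_blue [(0.73, [0.618, 0.267, 0.114], [211.0, 176.0])] [(0.68, [0.618, 0.252, 0.117], [334.0, 137.0])]
big_red [(0.74, [0.639, -0.197, 0.111], [409.0, 163.0])] [(0.59, [0.644, -0.208, 0.117], [396.0, 269.0])]
medium_blue [(0.96, [0.654, 0.034, 0.089], [311.0, 161.0])] [(0.95, [0.653, 0.021, 0.089], [370.0, 202.0])]
medium_red [(0.58, [0.654, -0.088, 0.089], [361.0, 160.0])] [(0.67, [0.65, -0.097, 0.086], [382.0, 241.0])]
little_yellow [(0.72, [0.666, 0.147, 0.07], [265.0, 159.0])] [(0.92, [0.506, -0.224, 0.023], [308.0, 331.0]), (0.89, [0.435, -0.211, 0.023], [261.0, 329.0])]
```

View pics/f.png

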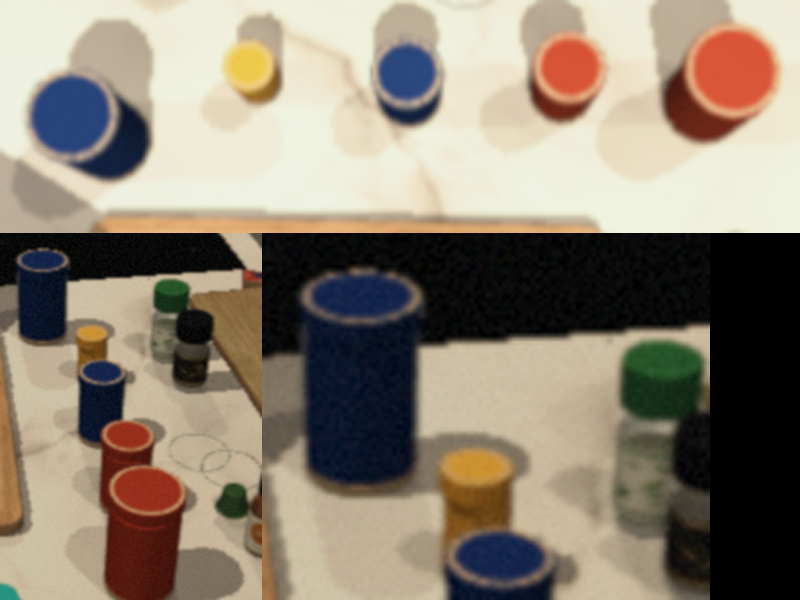

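The picture shows all five lids level and down on their matching canisters, at the heights expected, and the arm is clear. I'm handing it in.

```bash
python3 -c "
from plant import ctrl
print(ctrl.sign_off())"
```

```text
the job is handed in; nothing more can be done
None
```

All five lids are on their matching canisters, and in the last pictures each looks level and seated on its rim; I handed the job in at about 32 s, but sign-off returned no verdict.

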